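# Park the laundry caddy in its bay

### The arm

A 6-joint arm with a two-finger parallel gripper is mounted at the origin on the work surface. World frame = base frame: x ahead of the robot, y to its left, z up, the work surface at z = 0. Lengths are in mm, angles in rad, forces in N, time in s.
With the tool pointing down it reaches from about 350 to 800 mm from the base axis. Payload 7.3 kg.
Tool frame: the origin (TCP) lies between the finger pads; the fingertips stand 19 mm ahead of it and the grasp point (between the pads) is the TCP; z points along the fingers, y is the line along which they close (so a half turn about z gives the same grasp; the last joint's range is limited). The gripper opens to 85 mm and grips with 20 to 120 N. Pads are 22 mm wide; open, the fingers measure 114 mm over their backs; the gripper's body (76 mm by 85 mm) begins 54 mm behind the grasp point. The pads swing forward as they close: fully open they stand 13 mm farther back than shut.
Start: joints at [1.057, 0.342, 1.524, -0, 1.275, -0.146], TCP at [188.757, 489.912, 250.322] pointing down, gripper open.
Joint ranges: [-2.53, 2.53], [-0.77, 2.02], [0.04, 2.7], [-1, 4.14], [0.28, 2.66], [-3.11, 3.11]. Speed limits (rad/s): [2.57, 2.57, 3.14, 3.14, 3.14, 3.14].

### API

Orientations are given as a unit quaternion [x, y, z, w].
In Python, from cell import env, imaging, spotter gives the robot as it stands. The module is installed in compiled form; this text tells all that it offers.
- The arm moves only by the tool carry_out, never from a script. Its argument "deltas" is a list of rows, each a list of 5 numbers: the shift along the world's x, y, z in units of 25 mm (1.0 is 25 mm), then the turn about the world's z in units of 10 degrees (1.0 is 10 degrees), then the opening, from -1 (shut) to 1 (fully open). A call has 1 to 10 rows; each row shifts and turns the commanded pose from where the row before left it; what a row does not reach is not made up. A row lasts 1/8 s, in which the tool goes at most 62.5 mm and 10.7 degrees, less where a joint would pass 70% of its speed; a pose out of reach is approached as far as the arm can. A call is refused whole if a number of a shift passes 1 or a number of a turn 1, either way. A call with a gripper value outside its range is refused whole. The fingers move at their own pace and stop on an object; "squeeze" is the grip in N (left out, the last holds). Time passes only in rows, so rows that do not move let the fingers close. It gives the time, the measured TCP pose, the force, the opening and the grip force at its end, in the units of the state.
- env.get_obs(): the state, without advancing time (a new reading comes with each control period).
- imaging.read_camera(name): name is "scene" or "side" or "wrist"; returns a dict with "image" (420x560x3 uint8, red, green, blue), "z_map" (420x560 float32, mm along the optical axis (not along the pixel's ray), 0 where there is no reading), "fx", "fy", "cx", "cy" (pixels), "rvec" (rotation vector, rad) and "tvec" (3), from world to camera coordinates, as OpenCV has them. Camera axes: x right, y down, z forward; pixel columns grow to the right and rows downward; lengths in mm; the calibration is good to about 2 mm. A picture is of the moment at which its call begins.
- env.job_done(): hands the job in; it is judged then, once.
Trained networks look in the newest picture that a camera, given by its name, has taken for a name from the list of things; names that differ only in an ending like _2 or _b are one class to them, and where a whole thing is asked for, a point or a joint stands for the part that bears it (a point fixed in the world has none). Each returns a list of dicts, best first, with "p" (0 to 1); they miss things now and then, are a little off and sometimes report something else, mostly with a low value. They report only what shows in the picture. A call takes as long as a camera call. They do not tell look-alikes from the thing itself.
- spotter.boxes_of(label, camera): "at" ([x, y, z] in mm, in world coordinates, good to about 4 mm: the middle of the surface that is visible of it).
The state is a dict: "t": time; "joint_pos": joint angles; "qd": joint speeds; "tau": joint torques, N m; "position": TCP position; "tcp_rot": TCP orientation; "ft_force": force on the tool from outside, world axes, zero at the start; "torque": the same for the moment, N m; "gripper_width": finger opening in mm; "finger_force": force on a finger pad.
Only numpy, scipy, OpenCV 4.12 (cv2) and the standard library are available. Lean on these libraries where they do the work, as an engineer would, in place of code of your own. Each camera call takes 0.05 s, during which the arm holds its last target. There are 200 camera calls.

### The job

Take the little wheeled caddy by its push bar and roll it forward over the table, without lifting it, until its front castors trail straight; then steer it into the parking bay between the wooden kerbs and press its nose gently but positively (about 5 N) against the stop block. The stop is held only by friction and must not be shoved along. Leave the caddy standing there, straight in the bay and nose against the stop, castors still trailing, its bottle upright on board, and everything else on the table undisturbed.

Things in the scene. Friction and masses are not known exactly. Their poses are not given: they have to be found in the camera images.
- caddy: small white wheeled caddy, about 0.5 kg without its bottle. Origin on the table under the middle of its tray; x points forward to the nose, y left, z up. Tray 160 x 110 mm (x, y), underside 33 mm and rim 61 mm above the table. Four 25 mm wheels: the two rear ones fixed straight, the two front ones on swivel castors. A pot (40 x 80 mm, top at 71 mm) is built in at x = -50 mm
- push_bar (a point): middle of the caddy's push bar: a round steel bar, 12 mm thick, 116 mm long across the caddy (along its y), its axis 150 mm above the table and 85 mm behind the caddy's origin, on thin uprights at its two ends (y = +-50 mm). It can be pinched from above, one finger ahead of it and one behind
- nose (a point): middle of the face of the black rubber strip across the caddy's nose, 86 mm ahead of the caddy's origin, 45 mm above the table (the strip spans 38 to 52 mm)
- axle_left (a point): wheel centre of the left front castor, 12.5 mm above the table. The castor swivels freely about a pivot at x = 50, y = 38 mm in the caddy's frame, with the wheel 14 mm off the pivot; trailing straight, the wheel is at x = 36, y = 38 mm. It starts well off straight; 50 to 60 mm of straight forward rolling swings it to trail
- axle_right (a point): the same for the right front castor: pivot at x = 50, y = -38 mm, wheel at x = 36, y = -38 mm in the caddy's frame when trailing straight
- softener: white bottle, 54 mm across and 140 mm high, about 0.2 kg, standing loose in the front of the caddy's tray (floor 37 mm above the table, about 35 mm ahead of the caddy's origin). Origin at the middle of its bottom, z up along it
- bay: parking bay, fixed: two wooden kerbs on the bare table, 22 mm high, 16 mm thick, 240 mm long, 130 mm apart inside, with flared ends reaching 50 mm out in front of the mouth. Origin on the table in the middle of the mouth, where the parallel kerbs begin; x runs straight into the bay, y left, z up. The stop block stands across it, further in
- stop_range (a point): a fixed point of the bay, on the table 130 mm inside its mouth: the nearest place where the stop can stand. The stop, a wooden block 122 mm wide, 54 mm high, 30 mm thick with a black knob on top (to 78 mm), has its near face squarely across the bay 0 to 40 mm beyond this point; where exactly is not measured: find it by feel. It slips along the bay when pushed with about 10 N
- mug: bystander, to be left where it is: white mug, 76 mm across, 85 mm high; origin at the middle of its underside
- jar: bystander, to be left where it is: glass jar with a steel lid, 70 mm across, 90 mm high; origin at the middle of its underside
- tin: bystander, to be left where it is: metal can, 66 mm across, 100 mm high; origin at the middle of its underside
- peg_tray: bystander, to be left where it is: open grey tray 120 x 90 x 40 mm; origin at the middle of its underside
- soap_box: bystander, to be left where it is: carton 50 x 90 x 70 mm; origin at the middle of its underside
- weight: bystander, to be left where it is: small brass knobbed weight, 60 mm across, 50 mm high; origin at the middle of its underside
There are look-alikes about, which are no part of the job. Leave any green look-alike of the caddy alone.

How it is judged (in metres and radians):
On the way, in this order (a step that is already met when the one before it is completed fails the run):
1. the caddy has been rolled, still outside the bay, until both front castors trail straight (each within about 30 degrees) (x of each of axle_left, axle_right in the frame of caddy below 0.0379 m and x of nose in the frame of bay below 0 m and distance of caddy from where it was at the start of the episode above 0.03 m), for 0.2 s.
2. the nose rests with a push of at least 3 N against the stop, inside the bay (contact force between caddy and stop_c0 above 3 N and x of nose in the frame of bay above 0.12 m), for 0.2 s.
At the end, for the whole second after the job is handed in: The caddy stands released and at rest on its wheels in the bay, nose face within 6 mm of the stop, its length within 0.1 rad of the bay's, both front castors trailing straight (within about 30 degrees), the bottle upright in its tray; the stop has not been shoved more than 3 mm (x of stop_c0 in the frame of nose below 0.021 m and x of nose in the frame of bay above 0.12 m and angle between the x axis of caddy and the x axis of bay, either way round below 0.1 rad and x of each of axle_left, axle_right in the frame of caddy below 0.0379 m and height (world z) of caddy below 0.004 m and angle between caddy's own z axis and vertical below 0.06 rad and linear speed of caddy below 0.01 m/s and angle between softener's own z axis and vertical below 0.15 rad and z of softener in the frame of caddy between 0.03 and 0.045 m and horizontal distance between softener and caddy below 0.09 m); the robot touches nothing.
It fails at once if the stop is shoved more than 3 mm along the bay (distance of stop_c0 from where it was at the start of the episode above 0.003 m).
It fails at once if the bottle on the caddy tips over (angle between softener's own z axis and vertical above 0.5 rad).
It fails at once if the caddy is lifted off the table (height (world z) of caddy above 0.02 m).
It fails at once if a bystander is moved more than 20 mm (distance of any of mug, jar, tin, peg_tray, soap_box, weight from where it was at the start of the episode above 0.02 m).
It also fails if it takes over 69 s, if anything falls off the work surface, if the arm or the gripper's body presses on something with over 40 N, if the wrist force passes 120 N, or if a joint passes its speed limit or range.

## Working session

There is one attempt and no reset: what is moved stays moved. The work goes in short steps, Python scripts to look and compute and a tool call to move; the robot and the scene stay as the last step left them, time stands still between calls to the robot, and variables do not carry over. Pictures are saved under pics/ and viewed, at most 10 in all, crops included, and the job is handed in when it is done.

Besides the shell and the picture viewer there is one more tool, called after ">>>" by a JSON object that holds its "fn" and its "kwargs", one argument or row to a line. carry_out: Moves the arm, as the interface text tells. Its arguments: {"type":"object","properties":{"deltas":{"type":"array"},"squeeze":{"type":"number"}},"required":["deltas"]}

```bash
mkdir -p pics
cat > h.py <<'E'
import numpy as np, cv2
from cell import env, imaging, spotter
def cloud(d):
    z=d["z_map"]; v,u=np.mgrid[:z.shape[0],:z.shape[1]]
    P=np.stack([(u-d["cx"])/d["fx"]*z,(v-d["cy"])/d["fy"]*z,z],-1)
    R,_=cv2.Rodrigues(np.array(d["rvec"],float)); 
    W=(P-np.array(d["tvec"]).ravel())@R
    W[z<=0]=np.nan
    return W
def proj(d,p):
    K=np.array([[d["fx"],0,d["cx"]],[0,d["fy"],d["cy"]],[0,0,1.]])
    return cv2.projectPoints(np.array(p,float).reshape(-1,1,3),np.array(d["rvec"],float),np.array(d["tvec"],float),K,None)[0].reshape(-1,2)
def save(im,n): cv2.imwrite("pics/"+n,im[...,::-1])
E
python3 - <<'E'
from h import *
for c in ["scene","side"]:
    d=imaging.read_camera(c); save(d["image"],c+"0.png"); np.savez(c+"0.npz",**d)
    for l in ["caddy","push_bar","nose","axle_left","axle_right","softener","bay","stop_range","mug","jar","tin","peg_tray","soap_box","weight"]:
        r=spotter.boxes_of(l,c)
        print(c,l,[(np.round(x["at"]).astype(int).tolist(),round(x["p"],2),proj(d,x["at"]).round().astype(int).tolist()[0]) for x in r[:3]])
print(env.get_obs())
E
```

```text
scene caddy [([688, -490, 51], 0.94, [109, 264]), ([512, -307, 49], 0.83, [203, 210])]
scene push_bar [([514, -304, 47], 0.97, [204, 211]), ([682, -486, 49], 0.97, [112, 263])]
scene nose [([516, -307, 50], 0.7, [203, 211]), ([688, -492, 51], 0.7, [108, 264])]
scene axle_left []
scene axle_right []
scene softener [([518, -232, 121], 0.61, [228, 195])]
scene bay [([539, 296, 24], 0.91, [441, 238])]
scene stop_range [([535, 295, 20], 0.91, [440, 238])]
scene mug [([736, 33, 46], 0.83, [336, 300])]
scene jar [([770, -281, 91], 0.71, [185, 296])]
scene tin [([365, 229, 77], 0.76, [410, 172])]
scene peg_tray [([292, -254, 5], 0.93, [239, 163])]
scene soap_box [([758, 181, 67], 0.83, [409, 311])]
scene weight [([749, -129, 30], 0.9, [261, 304])]
side caddy [([667, -486, 43], 0.91, [257, 138]), ([491, -293, 56], 0.74, [310, 183])]
side push_bar [([485, -292, 53], 0.57, [312, 184]), ([669, -480, 44], 0.57, [257, 139])]
side nose [([491, -289, 52], 0.66, [310, 185]), ([671, -487, 44], 0.66, [256, 137])]
side axle_left []
side axle_right [([739, 212, 68], 0.45, [189, 333])]
side softener [([50
[... 436 characters left out ...]
joint_pos': array([ 1.05698704e+00,  3.42011425e-01,  1.52410492e+00,  3.35617253e-06,
        1.27537332e+00, -1.46001130e-01]), 'qd': array([-6.20354698e-04, -2.99627271e-05, -6.69107665e-04, -1.15285708e-03,
        1.32888028e-03,  2.02051901e-04]), 'tau': array([ 4.58833456e-04, -4.33556807e+01, -2.46268773e+01, -6.79534764e-05,
        2.77595209e-04, -1.50298513e-05]), 'position': array([188.7650255 , 489.91501422, 250.31385305]), 'tcp_rot': array([1.82869681e-01, 9.83137161e-01, 4.92350410e-05, 1.51620862e-05]), 'ft_force': array([-0.08986756, -0.52411983,  0.30770862]), 'torque': array([ 0.01881463,  0.0175273 , -0.00554539]), 'finger_force': 0.0, 'gripper_width': 85.56497469238727}
```

View pics/scene0.png

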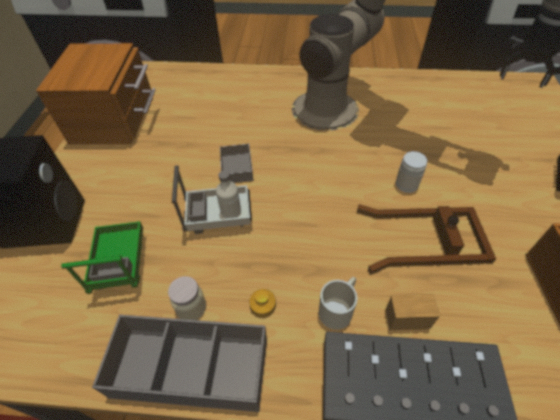

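View pics/side0.png

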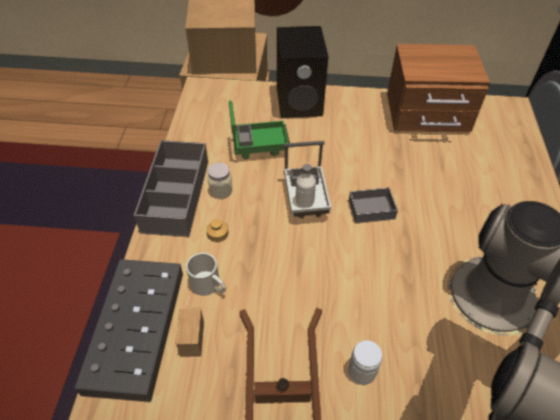

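The white caddy stands at scene (215,208), with its push bar at the left (178,195), its bottle at (228,197) and its nose at about (250,208). The green look-alike is at (112,258) and is to be left alone. The bay is at (440,238), with its mouth on the left at x≈370 and the stop with its knob at (452,232). Candidates for the caddy were white (215,208) and green (112,258), so I choose the white one. Next I measure it from the depth maps.

Run:
```python
from h import *
C={c:dict(np.load(c+"0.npz")) for c in ["scene","side"]}
for c,d in C.items():
    W=cloud(d); im=d["image"].astype(int)
    x,y,z=W[...,0],W[...,1],W[...,2]
    reg=(x>430)&(x<610)&(y>-430)&(y<-190)
    print(c,"table z",np.nanmedian(z[(x>500)&(x<600)&(y>-100)&(y<100)]))
    def rect(m,n):
        m=m&np.isfinite(z); p=np.c_[x[m],y[m]].astype(np.float32)
        if len(p)<8: print(c,n,len(p));return
        r=cv2.minAreaRect(p); v=np.linalg.eigh(np.cov(p.T))[1][:,1]
        print(c,n,len(p),"mean",W[m].mean(0).round(1),"rect",np.round(r[0],1),np.round(r[1],1),round(r[2],1),"pca",round(float(np.degrees(np.arctan2(v[1],v[0]))%180),1),"z",np.percentile(z[m],[5,95]).round(1))
    rect(reg&(z>54)&(z<66),"rim")
    rect(reg&(y<-335)&(z>140)&(z<160),"bar")
    rect(reg&(y<-335)&(z>80)&(z<160),"bar+up")
    rect(reg&(y>-335)&(z>90),"bottle")
    b=(x>420)&(x<660)&(y>130)&(y<460)
    rect(b&(z>15)&(z<29)&(y>200)&(x<535),"kerb lo")
    rect(b&(z>15)&(z<29)&(y>200)&(x>535),"kerb hi")
    rect(b&(z>15)&(z<29),"kerbs")
    rect(b&(z>48)&(z<60),"stop")
    rect(b&(z>66)&(z<85),"knob")
d=C["scene"]; save(cv2.resize(d["image"][150:250,150:280],None,fx=5,fy=5,interpolation=2),"crop_caddy.png")
save(cv2.resize(d["image"][180:290,345:505],None,fx=5,fy=5,interpolation=2),"crop_bay.png")
```

```text
scene table z 0.41137995107043385
scene rim 585 mean [ 514.2 -286.4   59.8] rect [ 500.1 -275.5] [113.2 173.8] 11.5 pca 89.9 z [54.6 64.7]
scene bar 200 mean [ 522.5 -354.1  153.9] rect [ 517.2 -355.7] [116.6  11.4] 11.7 pca 11.7 z [147.9 157.2]
scene bar+up 332 mean [ 523.1 -353.9  136.1] rect [ 517.2 -355.7] [116.6  11.6] 11.5 pca 11.6 z [ 87.7 156.9]
scene bottle 600 mean [ 515.7 -235.1  133.5] rect [ 511.  -236.7] [42.  53.8] 17.1 pca 107.3 z [ 95.7 177.4]
scene kerb lo 681 mean [469.1 329.4  21.7] rect [489.4 304.3] [107.1 201.3] 4.9 pca 80.5 z [16.1 25. ]
scene kerb hi 833 mean [586.  320.4  21.8] rect [568.9 304.6] [ 65.6 215.8] 6.3 pca 100.9 z [16.4 25.1]
scene kerbs 1893 mean [536.  292.3  21.7] rect [531.2 265.1] [182.5 288.1] 5.3 pca 101.0 z [16.4 25. ]
scene stop 484 mean [525.1 308.4  54.2] rect [519.  310.1] [122.7  31.5] 6.2 pca 7.3 z [50.3 56.7]
scene knob 98 mean [521.6 308.8  76.7] rect [519.8 309.8] [24.  23.7] 57.2 pca 164.4 z [69.8 80.2]
side table z -0.45159980712834696
side rim 377 mean [ 498.8 -268.9   59.9] rect [ 500.6 -274.8] [110.6 173.5] 11.7 pca 108.9 z [54.8 65.2]
side bar 181 mean [ 517.6 -351.5  152.1] rect [ 517.5 -352.4] [115.4  16.3] 10.7 pca 11.5 z [144.9 157.8]
side bar+up 293 mean [ 518.9 -351.1  136. ] rect [ 517.5 -352.4] [115.4  16.3] 10.7 pca 11.4 z [ 87.7 156.8]
side bottle 466 mean [ 503.7 -223.8  132.2] rect [ 536.2 -265.3] [ 50.8 143.5] 43.8 pca 167.6 z [ 93.8 176.9]
side kerb lo 612 mean [455.1 290.3  21.3] rect [459.3 277.7] [149.6 107.3] 69.7 pca 89.5 z [17.1 25.4]
side kerb hi 597 mean [591.8 294.9  21.4] rect [572.6 284.8] [ 61.1 176.7] 6.3 pca 98.3 z [17.8 24.9]
side kerbs 1593 mean [526.6 261.6  21.4] rect [533.5 246.5] [182.2 247.7] 4.9 pca 145.0 z [17.4 25.2]
side stop 704 mean [519.  314.7  53.4] rect [518.7 312.6] [121.3  32.4] 6.2 pca 6.5 z [49.8 56.8]
side knob 124 mean [518.3 314.1  76.6] rect [518.1 312.3] [23.3 25.3] 5.4 pca 115.7 z [71.6 80.2]
```

View pics/crop_caddy.png

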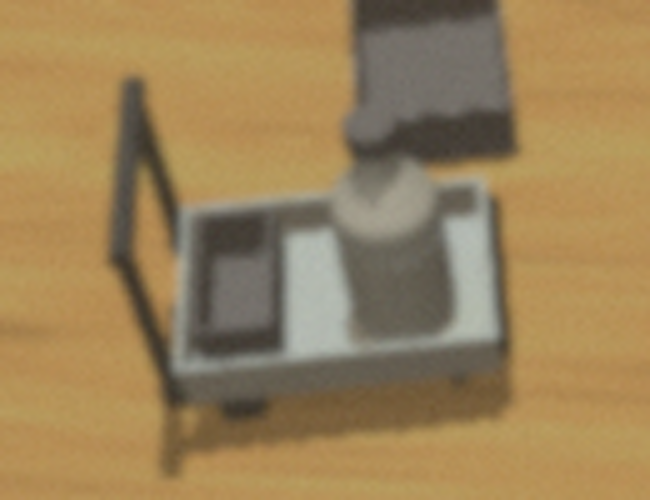

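View pics/crop_bay.png

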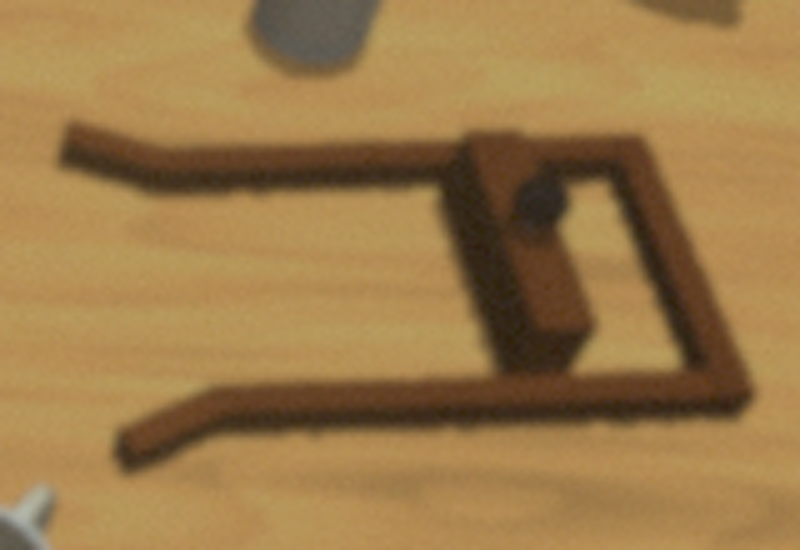

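The crop confirms the white caddy: bar at crop (125,170), bottle at (395,260), black nose strip at (500,270). In the bay crop, the mouth is at about (150,175)/(215,395) and the stop's near face at about (475,250). I start the reach and refine the bay fit from the saved images.

>>> {"fn": "carry_out", "kwargs": {
  "deltas": [
    [1,-1,0,0.5,1],
    [1,-1,0,0.5,1],
    [1,-1,0,0.5,1],
    [1,-1,0,0.5,1],
    [1,-1,0,0.5,1],
    [1,-1,0,0.5,1],
    [1,-1,0,0.26,1],
    [1,-1,0,0,1],
    [1,-1,0,0,1],
    [1,-1,0,0,1]
  ],
  "squeeze": 40
}}

```text
t: 2.75
position: [439.5, 239.0, 250.4]
tcp_rot: [-0.1, 0.995, 0.0, 0.0]
ft_force: [0.9, 1.0, -0.9]
gripper_width: 85.4
finger_force: 0.0
```

>>> {"fn": "carry_out", "kwargs": {
  "deltas": [
    [1,-1,0,0,1],
    [1,-1,0,0,1],
    [1,-1,0,0,1],
    [0,-1,0,0,1],
    [0,-1,0,0,1],
    [0,-1,0,0,1],
    [0,-1,0,0,1],
    [0,-1,0,0,1],
    [0,-1,0,0,1],
    [0,-1,0,0,1]
  ]
}}

```text
t: 4.0
position: [513.7, -10.9, 250.4]
tcp_rot: [-0.1, 0.995, 0.0, 0.0]
ft_force: [0.3, 0.2, 0.2]
gripper_width: 85.4
finger_force: 0.0
```

>>> {"fn": "carry_out", "kwargs": {
  "deltas": [
    [0,-1,0,0,1],
    [0,-1,0,0,1],
    [0,-1,0,0,1],
    [0,-1,0,0,1],
    [0,-1,0,0,1],
    [0,-1,0,0,1],
    [0,-1,0,0,1],
    [0,-1,0,0,1],
    [0,-1,0,0,1],
    [0,-1,0,0,1]
  ]
}}

```text
t: 5.25
position: [513.7, -261.0, 250.3]
tcp_rot: [-0.1, 0.995, 0.0, 0.0]
ft_force: [0.6, 0.4, -0.2]
gripper_width: 85.7
finger_force: 0.0
```

Run:
```python
from h import *
C={c:dict(np.load(c+"0.npz")) for c in ["scene","side"]}
for c,d in C.items():
    W=cloud(d).reshape(-1,3); im=d["image"].reshape(-1,3).astype(int)
    m=(W[:,2]>17)&(W[:,2]<27)&(abs(W[:,0]-530)<130)&(W[:,1]>100)&(W[:,1]<470)&(im[:,0]<150)
    P=W[m]
    for h in [95.2,95.7,96.2,96.7]:
        t=np.radians(h); e=np.array([np.cos(t),np.sin(t)]); n=np.array([-e[1],e[0]])
        q=(P[:,:2]-[520,296]); X=q@e;Y=q@n
        mid=(X>-100)&(X<-25)|(X>45)&(X<65)
        L=Y[mid&(Y>40)];Rr=Y[mid&(Y<-40)]
        print(c,h,"L",np.percentile(L,[3,50,97]).round(1),"R",np.percentile(Rr,[3,50,97]).round(1),"slopes",[round(float(np.degrees(np.polyfit(X[k],Y[k],1)[0])),2) for k in (mid&(Y>40),mid&(Y<-40))],"X",X.min().round(),X.max().round())
    # centreline width by X for flare kink
    for x0 in range(-190,-80,10):
        k=(X>=x0)&(X<x0+10); a=Y[k&(Y>0)]; b=Y[k&(Y<0)]
        print(x0, np.median(a).round(1) if len(a) else None, np.median(b).round(1) if len(b) else None)
print(env.get_obs()["position"])
```

```text
scene 95.2 L [63.1 69.8 79.1] R [-82.4 -76.  -66.8] slopes [1.14, 0.87] X -194.0 112.0
scene 95.7 L [63.5 70.  78.7] R [-81.9 -75.5 -66.5] slopes [0.49, 0.34] X -195.0 112.0
scene 96.2 L [64.1 70.2 79.2] R [-81.4 -75.1 -65.9] slopes [-0.01, -0.12] X -196.0 112.0
scene 96.7 L [64.1 70.6 79.7] R [-81.2 -74.6 -65.4] slopes [-0.48, -0.63] X -197.0 112.0
-190 89.0 -91.7
-180 84.6 -86.3
-170 81.0 -81.5
-160 75.9 -78.7
-150 71.6 -73.6
-140 71.7 -74.9
-130 72.3 -73.8
-120 72.1 -74.1
-110 72.7 -74.6
-100 73.0 -73.9
-90 72.2 -72.8
side 95.2 L [63.6 71.8 79.5] R [-81.2 -73.5 -66.4] slopes [1.1, 1.05] X -191.0 74.0
side 95.7 L [64.  72.1 79.6] R [-80.6 -73.3 -66.1] slopes [0.57, 0.56] X -192.0 74.0
side 96.2 L [64.6 72.2 79.9] R [-80.5 -72.6 -65.8] slopes [0.03, 0.04] X -193.0 75.0
side 96.7 L [64.8 72.6 80.2] R [-80.3 -72.5 -65.1] slopes [-0.36, -0.49] X -193.0 76.0
-190 91.4 -90.2
-180 90.7 -87.2
-170 84.6 -84.7
-160 79.6 -79.8
-150 75.1 -74.9
-140 74.5 -72.3
-130 72.6 -72.2
-120 73.1 -72.1
-110 73.6 -72.2
-100 73.0 -72.0
-90 72.0 -71.8
[ 513.74350317 -261.04460312  250.30875823]
```

>>> {"fn": "carry_out", "kwargs": {
  "deltas": [
    [0.14,-1,0,0,1],
    [0,-1,0,0,1],
    [0,-1,0,0,1],
    [0,-0.74,0,0,1],
    [0,0,-1,0,1],
    [0,0,-1,0,1],
    [0,0,-1,0,1],
    [0,0,-0.6,0,1],
    [0,0,-0.4,0,1],
    [0,0,0,0,1]
  ]
}}

```text
t: 6.5
position: [517.2, -353.5, 150.0]
tcp_rot: [-0.1, 0.995, 0.0, -0.0]
ft_force: [-0.0, -0.2, -0.2]
gripper_width: 85.2
finger_force: 0.0
```

>>> {"fn": "carry_out", "kwargs": {
  "deltas": [
    [0,0,0,0,0],
    [0,0,0,0,-0.5],
    [0,0,0,0,-1],
    [0,0,0,0,-1],
    [0,0,0,0,-1],
    [0,0,0,0,-1]
  ]
}}

```text
t: 7.25
position: [517.4, -353.7, 150.7]
tcp_rot: [-0.1, 0.995, -0.0, 0.0]
ft_force: [0.2, -0.2, 2.6]
gripper_width: 10.6
finger_force: 39.2
```

Run:
```python
from h import *
print(env.get_obs())
d=imaging.read_camera("scene"); save(cv2.resize(d["image"][130:260,130:300],None,fx=4,fy=4),"grip.png")
W=cloud(d);x,y,z=W[...,0],W[...,1],W[...,2]
m=(x>430)&(x<610)&(y>-350)&(y<-170)&(z>54)&(z<66)
print(cv2.minAreaRect(np.c_[x[m],y[m]].astype(np.float32)))
```

```text
{'t': 7.25, 'joint_pos': array([-7.21933047e-01,  6.12629368e-01,  1.36185443e+00,  4.40702713e-06,
        1.16653166e+00, -2.49390585e+00]), 'qd': array([ 0.00169083, -0.00012142,  0.00123641,  0.00133415, -0.00204708,
        0.00088827]), 'tau': array([ 1.38976173e-01, -5.38136244e+01, -2.24980831e+01,  4.61248553e-02,
       -5.49797213e-02,  1.33918868e-03]), 'position': array([ 517.36843843, -353.74331545,  150.66822777]), 'tcp_rot': array([-1.00417831e-01,  9.94945313e-01, -2.10125025e-04,  1.97840485e-04]), 'ft_force': array([ 0.21663641, -0.15168997,  2.57106804]), 'torque': array([ 0.01782408, -0.00664404,  0.00477977]), 'finger_force': 39.18033063411713, 'gripper_width': 10.64954468566089}
((499.07244873046875, -272.7335510253906), (114.30413055419922, 173.7169952392578), 11.092004776000977)
```

View pics/grip.png

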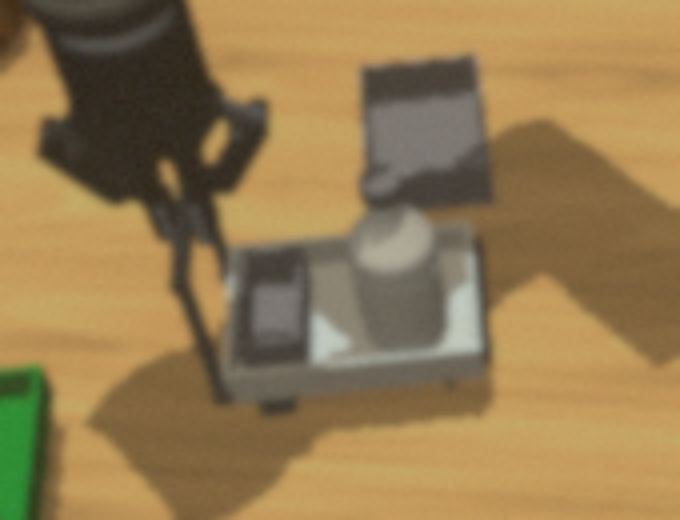

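```bash
cat > plan.py <<'E'
from h import *
from scipy.optimize import brentq
H=np.radians(96.2); M=np.array([536.7,150.9])
e=lambda t:np.array([np.cos(t),np.sin(t)])
def tobay(p): q=np.array(p)-M; return np.array([q@e(H), q@e(H+np.pi/2)])
def seg(pose,k,L):  # unicycle segment of rear axle
    X,Y,t=pose
    if abs(k)<1e-9: return (X+L*np.cos(t),Y+L*np.sin(t),t)
    return (X+(np.sin(t+k*L)-np.sin(t))/k, Y-(np.cos(t+k*L)-np.cos(t))/k, t+k*L)
def bar(pose): # bar in world, heading
    p=np.array(pose[:2])-35*e(pose[2]); return np.r_[M+p[0]*e(H)+p[1]*e(H+np.pi/2), np.degrees(pose[2]+H)]
E
python3 - <<'E'
from plan import *
t0=np.radians(101.5)-H; b=np.array([517.4,-353.7])
R=tobay(b+35*e(t0+H)); start=(*R,t0); print("R bay",R.round(1),np.degrees(t0))
k1,k2,xe=-1/80,1/200,-170
def run(phi):
    s1=seg(start,k1,(t0+phi)*80); dx=200*np.sin(phi); D=(xe-dx-s1[0])/np.cos(phi)
    s2=seg(s1,0,D); s3=seg(s2,k2,phi*200); return s3,D
phi=brentq(lambda p:run(p)[0][1],0.05,0.6); s3,D=run(phi); print(np.degrees(phi),D,s3)
end=130-136
segs=[(k1,(t0+phi)*80),(0,D),(k2,phi*200),(0,end-s3[0])]
P=start; prev=bar(P)
for k,L in segs:
    st=4.5 if k<0 else 10
    n=int(np.ceil(L/st)); print("seg",k,round(L,1),n)
    for i in range(n):
        P=seg(P,k,L/n); c=bar(P); dl=(c-prev)/[25,25,10]; prev=c
        print(dl.round(3), c.round(1), "noseX",round(P[0]+136*np.cos(P[2]),1))
E
```

```text
R bay [-464.7   76.9] 5.299999999999988
17.565134226191496 212.74225019499036 (np.float64(-170.0), np.float64(-3.085531830038235e-12), np.float64(0.0))
seg -0.0125 31.9 8
[-0.097  0.145 -0.286] [ 515.  -350.1   98.6] noseX -324.9
[-0.089  0.15  -0.286] [ 512.8 -346.3   95.8] noseX -320.7
[-0.082  0.154 -0.286] [ 510.7 -342.5   92.9] noseX -317.0
[-0.074  0.158 -0.286] [ 508.9 -338.5   90.1] noseX -313.6
[-0.066  0.161 -0.286] [ 507.2 -334.5   87.2] noseX -310.5
[-0.058  0.164 -0.286] [ 505.8 -330.4   84.4] noseX -307.8
[-0.05   0.167 -0.286] [ 504.5 -326.2   81.5] noseX -305.5
[-0.041  0.169 -0.286] [ 503.5 -322.    78.6] noseX -303.5
seg 0 212.7 22
[0.076 0.379 0.   ] [ 505.4 -312.5   78.6] noseX -294.3
[0.076 0.379 0.   ] [ 507.3 -303.    78.6] noseX -285.1
[0.076 0.379 0.   ] [ 509.2 -293.6   78.6] noseX -275.9
[0.076 0.379 0.   ] [ 511.1 -284.1   78.6] noseX -266.6
[0.076 0.379 0.   ] [ 513.  -274.6   78.6] noseX -257.4
[0.076 0.379 0.   ] [ 514.9 -265.1   78.6] noseX -248.2
[0.076 0.379 0.   ] [ 516.8 -255.6   78.6] noseX -239.0
[0.076 0.379 0.   ] [ 518.7 -246.2   78.6] noseX -
[... 1411 characters left out ...]
42  0.384  0.   ] [553.6  -4.9  96.2] noseX 14.2
[-0.042  0.384  0.   ] [552.6   4.6  96.2] noseX 23.9
[-0.042  0.384  0.   ] [551.5  14.2  96.2] noseX 33.5
[-0.042  0.384  0.   ] [550.5  23.8  96.2] noseX 43.2
[-0.042  0.384  0.   ] [549.5  33.4  96.2] noseX 52.8
[-0.042  0.384  0.   ] [548.4  43.   96.2] noseX 62.5
[-0.042  0.384  0.   ] [547.4  52.6  96.2] noseX 72.1
[-0.042  0.384  0.   ] [546.3  62.2  96.2] noseX 81.8
[-0.042  0.384  0.   ] [545.3  71.8  96.2] noseX 91.4
[-0.042  0.384  0.   ] [544.3  81.4  96.2] noseX 101.1
[-0.042  0.384  0.   ] [543.2  91.   96.2] noseX 110.7
[-0.042  0.384  0.   ] [542.2 100.5  96.2] noseX 120.4
[-0.042  0.384  0.   ] [541.1 110.1  96.2] noseX 130.0
```

>>> {"fn": "carry_out", "kwargs": {
  "deltas": [
    [-0.1,0.14,0,-0.28,-1],
    [-0.09,0.15,0,-0.29,-1],
    [-0.08,0.16,0,-0.29,-1],
    [-0.07,0.16,0,-0.29,-1],
    [-0.07,0.16,0,-0.29,-1],
    [-0.06,0.16,0,-0.29,-1],
    [-0.05,0.17,0,-0.28,-1],
    [-0.04,0.17,0,-0.28,-1],
    [0.04,0.2,0,0,-1],
    [0.06,0.3,0,0,-1]
  ]
}}

```text
t: 8.55
position: [506.0, -309.4, 150.7]
tcp_rot: [0.099, 0.995, -0.0, 0.0]
ft_force: [-0.1, -2.1, 4.3]
gripper_width: 10.8
finger_force: 39.2
```

>>> {"fn": "carry_out", "kwargs": {
  "deltas": [
    [0.076,0.38,0,0,-1],
    [0.076,0.38,0,0,-1],
    [0.076,0.38,0,0,-1],
    [0.076,0.38,0,0,-1],
    [0.076,0.38,0,0,-1],
    [0.076,0.38,0,0,-1],
    [0.076,0.38,0,0,-1],
    [0.06,0.3,0,0,-1],
    [0.04,0.2,0,0,-1],
    [0,0,0,0,-1]
  ]
}}

```text
t: 9.8
position: [521.9, -229.3, 150.5]
tcp_rot: [0.099, 0.995, 0.0, 0.0]
ft_force: [0.9, 1.5, 6.1]
gripper_width: 10.6
finger_force: 39.4
```

```bash
cat > look.py <<'E'
import sys
from plan import *
def caddy(W,cx,cy):
    x,y,z=W[...,0],W[...,1],W[...,2]
    m=(abs(x-cx)<120)&(abs(y-cy)<115)&(z>54)&(z<66)
    return cv2.minAreaRect(np.c_[x[m],y[m]].astype(np.float32))
o=env.get_obs(); q=o["tcp_rot"]; h=2*np.arctan2(q[1],q[0])-np.pi/2
p=o["position"]; o2=p[:2]+85*e(h)
print("t",o["t"],"pos",p.round(1),"head",np.degrees(h).round(2)%360,"F",o["ft_force"].round(1),"T",o["torque"].round(2),"w",round(o["gripper_width"],1))
print("bay pose of nose from tcp",tobay(p[:2]+171*e(h)).round(1),"origin",tobay(o2).round(1))
for c in ["scene","side"]:
    d=imaging.read_camera(c); save(d["image"],c+sys.argv[1]+".png"); np.savez(c+"_l.npz",**d)
    W=cloud(d); r=caddy(W,*o2); print(c,"rim rect",np.round(r[0],1),np.round(r[1],1),round(r[2],1),"expected",o2.round(1))
    s=spotter.boxes_of("softener",c); print("softener",[np.round(a["at"]).tolist() for a in s[:2]])
E
python3 look.py 1
python3 - <<'E'
import sys; sys.path.insert(0,'.')
from h import *
a=cv2.imread("pics/scene1.png")[110:260,120:320]; b=cv2.imread("pics/side1.png")[110:260,220:420]
cv2.imwrite("pics/pair1.png",np.hstack([cv2.resize(a,None,fx=2,fy=2),cv2.resize(b,None,fx=2,fy=2)]))
E
```

```text
t 9.8 pos [ 521.9 -229.3  150.5] head 78.68 F [0.9 1.5 6.1] T [ 0.13 -0.2  -0.05] w 10.6
bay pose of nose from tcp [-213.3    4.3] origin [-295.3   30.2]
scene rim rect [ 537.4 -148.1] [173.5 113.6] 79.1 expected [ 538.6 -145.9]
softener [[574.0, -113.0, 122.0]]
side rim rect [ 538.7 -142.6] [173.8 111.7] 78.6 expected [ 538.6 -145.9]
softener [[553.0, -99.0, 115.0]]
```

View pics/pair1.png

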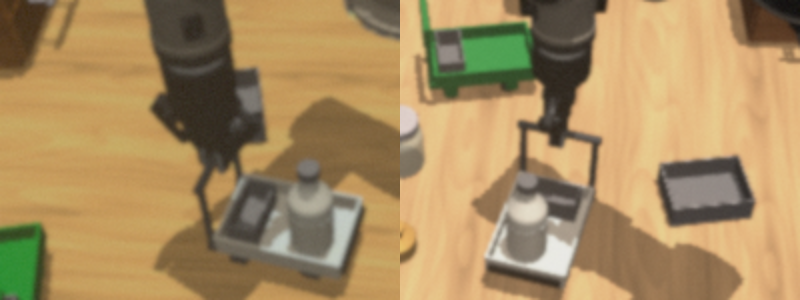

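The caddy follows the grip: rim centre within 3 mm and heading 78.7° as planned, bottle upright (pair left (312,205), right (527,220)). Continuing with the straight, then the left arc.

>>> {"fn": "carry_out", "kwargs": {
  "deltas": [
    [0.06,0.29,0.02,0,-1],
    [0.079,0.395,0,0,-1],
    [0.079,0.395,0,0,-1],
    [0.079,0.395,0,0,-1],
    [0.079,0.395,0,0,-1],
    [0.079,0.395,0,0,-1],
    [0.079,0.395,0,0,-1],
    [0.079,0.395,0,0,-1],
    [0.079,0.395,0,0,-1],
    [0.079,0.395,0,0,-1]
  ]
}}

```text
t: 11.25
position: [540.9, -133.5, 150.8]
tcp_rot: [0.099, 0.995, 0.0, -0.0]
ft_force: [1.0, -0.5, 2.6]
gripper_width: 10.2
finger_force: 39.1
```

>>> {"fn": "carry_out", "kwargs": {
  "deltas": [
    [0.079,0.395,0,0,-1],
    [0.079,0.395,0,0,-1],
    [0.122,0.334,0,0.25,-1],
    [0.107,0.339,0,0.25,-1],
    [0.092,0.344,0,0.25,-1],
    [0.077,0.347,0,0.25,-1],
    [0.062,0.35,0,0.25,-1],
    [0.046,0.353,0,0.25,-1],
    [0.031,0.3,0,0.25,-1],
    [0,0,0,0,-1]
  ]
}}

```text
t: 12.5
position: [558.2, -54.4, 150.7]
tcp_rot: [-0.054, 0.999, 0.0, -0.0]
ft_force: [2.1, -0.2, 1.5]
gripper_width: 10.5
finger_force: 39.1
```

```bash
python3 look.py 2
```

```text
t 12.5 pos [558.2 -54.4 150.7] head 96.22 F [ 2.1 -0.2  1.5] T [ 0.16 -0.14 -0.01] w 10.5
bay pose of nose from tcp [-35.4   0.9] origin [-121.4    0.8]
scene rim rect [547.8  26.4] [114.1 173. ] 6.2 expected [549.   30.1]
softener [[572.0, 62.0, 120.0]]
side rim rect [548.1  31.3] [110.1 174.4] 5.7 expected [549.   30.1]
softener [[555.0, 80.0, 119.0]]
```

>>> {"fn": "carry_out", "kwargs": {
  "deltas": [
    [-0.02,0.2,0,0,-1],
    [-0.03,0.38,0,0,-1],
    [-0.03,0.38,0,0,-1],
    [-0.03,0.38,0,0,-1],
    [-0.04,0.38,0,0,-1],
    [-0.04,0.38,0,0,-1],
    [-0.04,0.38,0,0,-1],
    [-0.04,0.38,0,0,-1],
    [-0.04,0.38,0,0,-1],
    [-0.04,0.38,0,0,-1]
  ]
}}

```text
t: 13.95
position: [549.3, 35.9, 150.8]
tcp_rot: [-0.053, 0.999, 0.0, -0.0]
ft_force: [-1.8, -1.0, 1.0]
gripper_width: 10.6
finger_force: 39.2
```

>>> {"fn": "carry_out", "kwargs": {
  "deltas": [
    [-0.04,0.38,0,0,-1],
    [-0.04,0.38,0,0,-1],
    [-0.04,0.38,0,0,-1],
    [-0.04,0.38,0,0,-1],
    [-0.04,0.38,0,0,-1],
    [-0.04,0.38,0,0,-1],
    [-0.04,0.38,0,0,-1],
    [-0.04,0.32,0,0,-1],
    [-0.02,0.2,0,0,-1],
    [0,0,0,0,-1]
  ]
}}

```text
t: 15.2
position: [540.9, 115.3, 150.7]
tcp_rot: [-0.054, 0.999, 0.0, -0.0]
ft_force: [-1.1, 0.4, 1.1]
gripper_width: 10.6
finger_force: 39.2
```

```bash
python3 look.py 3;python3 - <<'E'
import cv2,numpy as np
a=cv2.imread("pics/scene3.png")[150:300,320:520]; b=cv2.imread("pics/side3.png")[260:410,200:400]
cv2.imwrite("pics/pair3.png",np.hstack([cv2.resize(a,None,fx=2,fy=2),cv2.resize(b,None,fx=2,fy=2)]))
E
```

```text
t 15.2 pos [540.9 115.3 150.7] head 96.15 F [-1.1  0.4  1.1] T [0.15 0.2  0.02] w 10.6
bay pose of nose from tcp [135.2  -0.4] origin [49.2 -0.4]
scene rim rect [527.1 213. ] [122.4 211.3] 4.0 expected [531.8 199.8]
softener [[554.0, 228.0, 120.0]]
side rim rect [528.1 218.8] [118.7 203.1] 6.4 expected [531.8 199.8]
softener [[537.0, 249.0, 127.0]]
```

View pics/pair3.png

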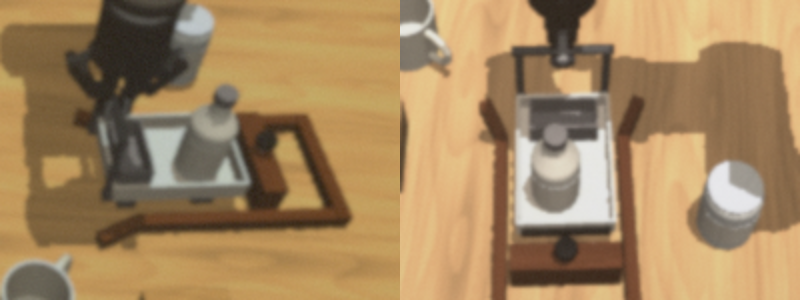

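Caddy is in the bay with a gap of roughly 10 mm to the stop (left pair (250,165), right pair (565,240)). Creeping by feel.

>>> {"fn": "carry_out", "kwargs": {
  "deltas": [
    [-0.004,0.04,0,0,-1],
    [-0.004,0.04,0,0,-1],
    [-0.004,0.04,0,0,-1],
    [-0.004,0.04,0,0,-1],
    [-0.002,0.02,0,0,-1],
    [0,0,0,0,-1]
  ]
}}

```text
t: 16.15
position: [540.5, 119.3, 150.8]
tcp_rot: [-0.053, 0.999, 0.0, -0.0]
ft_force: [-1.6, 0.2, 0.8]
gripper_width: 10.7
finger_force: 39.2
```

>>> {"fn": "carry_out", "kwargs": {
  "deltas": [
    [-0.003,0.03,0,0,-1],
    [-0.003,0.02,0,0,-1],
    [0,0,0,0,-1]
  ]
}}

```text
t: 16.52
position: [540.4, 120.5, 150.8]
tcp_rot: [-0.053, 0.999, 0.0, -0.0]
ft_force: [-2.0, -0.4, 0.2]
gripper_width: 10.3
finger_force: 39.2
```

>>> {"fn": "carry_out", "kwargs": {
  "deltas": [
    [-0.002,0.02,0,0,-1],
    [-0.002,0.02,0,0,-1],
    [0,0,0,0,-1]
  ]
}}

```text
t: 16.9
position: [540.2, 121.5, 150.8]
tcp_rot: [-0.053, 0.999, 0.0, -0.0]
ft_force: [-1.2, -0.6, 0.7]
gripper_width: 10.7
finger_force: 39.2
```

>>> {"fn": "carry_out", "kwargs": {
  "deltas": [
    [-0.002,0.02,0,0,-1],
    [-0.002,0.02,0,0,-1],
    [0,0,0,0,-1]
  ]
}}

```text
t: 17.27
position: [540.1, 122.5, 150.8]
tcp_rot: [-0.053, 0.999, 0.0, 0.0]
ft_force: [-1.5, -0.6, 0.5]
gripper_width: 10.9
finger_force: 39.2
```

>>> {"fn": "carry_out", "kwargs": {
  "deltas": [
    [-0.002,0.02,0,0,-1],
    [-0.002,0.02,0,0,-1],
    [0,0,0,0,-1]
  ]
}}

```text
t: 17.65
position: [540.0, 123.6, 150.8]
tcp_rot: [-0.053, 0.999, 0.0, -0.0]
ft_force: [-1.4, -0.5, 0.0]
gripper_width: 10.3
finger_force: 39.2
```

>>> {"fn": "carry_out", "kwargs": {
  "deltas": [
    [-0.002,0.02,0,0,-1],
    [-0.002,0.02,0,0,-1],
    [0,0,0,0,-1]
  ]
}}

```text
t: 18.02
position: [539.9, 124.5, 150.8]
tcp_rot: [-0.053, 0.999, 0.0, -0.0]
ft_force: [-0.9, -0.1, 0.4]
gripper_width: 10.5
finger_force: 39.2
```

>>> {"fn": "carry_out", "kwargs": {
  "deltas": [
    [-0.002,0.02,0,0,-1],
    [-0.002,0.02,0,0,-1],
    [0,0,0,0,-1]
  ]
}}

```text
t: 18.4
position: [539.8, 125.5, 150.8]
tcp_rot: [-0.053, 0.999, 0.0, -0.0]
ft_force: [-1.7, -1.5, -0.4]
gripper_width: 10.4
finger_force: 39.2
```

>>> {"fn": "carry_out", "kwargs": {
  "deltas": [
    [-0.002,0.02,0,0,-1],
    [0,0,0,0,-1]
  ]
}}

```text
t: 18.65
position: [539.8, 126.0, 150.8]
tcp_rot: [-0.053, 0.999, 0.0, -0.0]
ft_force: [-1.9, -0.8, -0.4]
gripper_width: 10.2
finger_force: 39.2
```

>>> {"fn": "carry_out", "kwargs": {
  "deltas": [
    [-0.002,0.02,0,0,-1],
    [0,0,0,0,-1]
  ]
}}

```text
t: 18.9
position: [539.7, 126.5, 150.8]
tcp_rot: [-0.053, 0.999, 0.0, 0.0]
ft_force: [-0.8, -0.6, -0.2]
gripper_width: 10.5
finger_force: 39.2
```

>>> {"fn": "carry_out", "kwargs": {
  "deltas": [
    [-0.002,0.02,0,0,-1],
    [0,0,0,0,-1]
  ]
}}

```text
t: 19.15
position: [539.7, 126.7, 150.8]
tcp_rot: [-0.053, 0.999, -0.0, 0.0]
ft_force: [-0.9, -2.8, 1.1]
gripper_width: 10.5
finger_force: 39.2
```

>>> {"fn": "carry_out", "kwargs": {
  "deltas": [
    [-0.001,0.01,0,0,-1],
    [0,0,0,0,-1]
  ]
}}

```text
t: 19.4
position: [539.7, 126.8, 150.9]
tcp_rot: [-0.053, 0.999, -0.0, 0.0]
ft_force: [-2.4, -5.1, 1.8]
gripper_width: 10.8
finger_force: 39.3
```

>>> {"fn": "carry_out", "kwargs": {
  "deltas": [
    [0,0.004,0,0,-1],
    [0,0,0,0,-1],
    [0,0,0,0,-1],
    [0,0,0,0,-1]
  ]
}}

```text
t: 19.9
position: [539.7, 126.9, 150.9]
tcp_rot: [-0.053, 0.999, -0.0, 0.0]
ft_force: [-1.4, -4.7, 2.7]
gripper_width: 10.3
finger_force: 39.3
```

Run:
```python
from plan import *
f=[]
for c in ["scene","side"]*3:
    d=imaging.read_camera(c); f.append(env.get_obs()["ft_force"])
    W=cloud(d);x,y,z=W[...,0],W[...,1],W[...,2]
    m=(x>420)&(x<660)&(y>250)&(y<400)&(z>66)&(z<85)
    d0=dict(np.load(c+"0.npz"));V=cloud(d0);n=(V[...,0]>420)&(V[...,0]<660)&(V[...,1]>250)&(V[...,1]<400)&(V[...,2]>66)&(V[...,2]<85)
    print(c,"knob shift",(W[m].mean(0)-V[n].mean(0)).round(1),m.sum(),n.sum())
print(np.mean(f,0).round(1),np.round(f,1).tolist())
```

```text
scene knob shift [ 7.1 -9.7 -0.1] 121 98
side knob shift [  7.  -20.1  -0.5] 214 124
scene knob shift [  7.3 -10.3  -0.2] 121 98
side knob shift [  6.2 -18.1  -0.5] 204 124
scene knob shift [ 6.7 -9.6 -0.5] 121 98
side knob shift [  6.7 -20.   -0.8] 218 124
[-1.9 -5.3  2.1] [[-1.8, -5.5, 2.0], [-2.3, -5.3, 1.8], [-2.2, -4.8, 2.8], [-2.5, -5.5, 2.4], [-1.4, -5.7, 1.4], [-1.4, -5.0, 2.2]]
```

Steady push of about 5.3 N held for over 0.5 s. I ease off a little, open the fingers and lift away.

>>> {"fn": "carry_out", "kwargs": {
  "deltas": [
    [0.001,-0.01,0,0,-1],
    [0,0,0,0,-0.6],
    [0,0,0,0,-0.2],
    [0,0,0,0,0.2],
    [0,0,0,0,0.5],
    [0,0,0,0,0.5]
  ]
}}

```text
t: 20.95
position: [539.7, 127.1, 150.8]
tcp_rot: [-0.053, 0.999, 0.0, 0.0]
ft_force: [0.4, 0.9, 0.4]
gripper_width: 64.2
finger_force: 0.0
```

```bash
python3 look.py 4
```

```text
t 20.95 pos [539.7 127.1 150.8] head 96.13 F [0.4 0.9 0.4] T [-0.05 -0.04 -0.04] w 64.2
bay pose of nose from tcp [147.1  -0.6] origin [61.1 -0.5]
scene rim rect [528.4 222.1] [122.2 205. ] 5.6 expected [530.6 211.7]
softener [[554.0, 236.0, 119.0]]
side rim rect [526.6 227.3] [120.5 200.2] 5.2 expected [530.6 211.7]
softener [[535.0, 261.0, 126.0]]
```

>>> {"fn": "carry_out", "kwargs": {
  "deltas": [
    [0,0,0.3,0,0.5],
    [0,0,0.6,0,0.5],
    [0,0,1,0,0.5],
    [0,0,1,0,0.5],
    [0,0,1,0,0.5],
    [0,0,1,0,0.5],
    [-0.3,-1,0,0,0.5],
    [-0.3,-1,0,0,0.5],
    [-0.3,-1,0,0,0.5],
    [0,-1,0,0,0.5]
  ]
}}

```text
t: 22.4
position: [516.9, 26.4, 274.8]
tcp_rot: [-0.054, 0.999, -0.0, 0.001]
ft_force: [0.4, -0.5, 0.4]
gripper_width: 64.0
finger_force: 0.0
```

>>> {"fn": "carry_out", "kwargs": {
  "deltas": [
    [0,-1,0,0,0.5],
    [0,-1,0,0,0.5],
    [0,-1,0,0,0.5],
    [0,-1,0,0,0.5],
    [0,0,0,0,0.5]
  ]
}}

```text
t: 23.02
position: [517.3, -74.2, 274.4]
tcp_rot: [-0.052, 0.999, -0.0, 0.001]
ft_force: [-0.4, 1.9, -0.1]
gripper_width: 64.0
finger_force: 0.0
```

```bash
python3 look.py 5
python3 - <<'E'
from plan import *
for c in ["scene","side"]:
    for n in ["0","_l"]:
        W=cloud(dict(np.load(c+n+".npz")));q=W[...,:2]-M; X=q@e(H);Y=q@e(H+np.pi/2);z=W[...,2]
        m=(X>160)&(X<195)&(abs(Y)<55)&(z>48)&(z<60)
        r=(X>-60)&(X<140)&(abs(Y)<62)&(z>54)&(z<66); k=(X>-60)&(X<20)&(abs(Y)<65)&(z>138)&(z<162)
        u=(X>148)&(X<172)&(abs(Y)<40)&(z>66)&(z<85)
        kk=(X>120)&(X<200)&(abs(Y)<25)&(z>66)&(z<82)&(X>150)
        print(c,n,"knob",X[kk].mean().round(1),Y[kk].mean().round(1),"stop far edge",np.percentile(X[m],97).round(1))
        if k.sum()>20: print(" bar X,Y",np.median(X[k]).round(1),Y[k].mean().round(1),"slope deg",np.degrees(np.polyfit(Y[k],X[k],1)[0]).round(1),"rim Y",np.percentile(Y[r],[1,99]).round(1))
a=cv2.imread("pics/scene5.png")[150:300,320:520]; b=cv2.imread("pics/side5.png")[260:410,200:400]
cv2.imwrite("pics/pair5.png",np.hstack([cv2.resize(a,None,fx=2,fy=2),cv2.resize(b,None,fx=2,fy=2)]))
E
```

```text
t 23.025 pos [517.3 -74.2 274.4] head 95.99 F [-0.4  1.9 -0.1] T [-0.07  0.06 -0.05] w 64.0
bay pose of nose from tcp [-50.7  43. ] origin [-136.7   43.3]
scene rim rect [492.3 119.7] [10.1  5.2] 78.6 expected [508.4  10.3]
softener [[555.0, 239.0, 117.0]]
side rim rect [489.2 123.5] [7.5 0.2] 18.0 expected [508.4  10.3]
softener [[534.0, 262.0, 128.0]]
scene 0 knob 159.8 -2.2 stop far edge 174.8
scene _l knob 159.7 -2.2 stop far edge 174.7
 bar X,Y -27.1 -4.7 slope deg -0.4 rim Y [-54.8  56.2]
side 0 knob 164.4 0.7 stop far edge 177.9
side _l knob 164.4 0.6 stop far edge 177.9
 bar X,Y -20.7 -1.6 slope deg -0.1 rim Y [-52.7  55.8]
```

View pics/pair5.png

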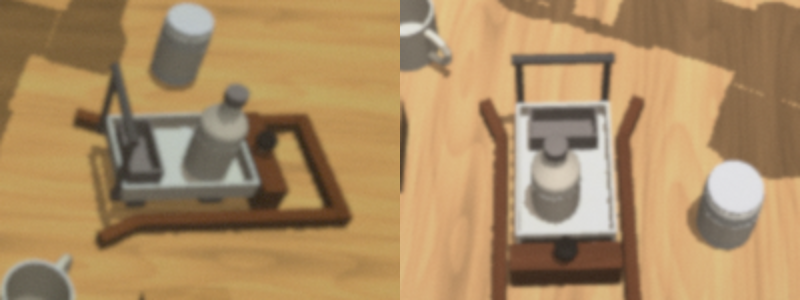

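The caddy stands straight in the bay with its nose on the stop (left pair (255,180), right pair (565,240)) and the bottle upright. The stop hasn't moved (knob shift ≤0.1 mm) and the arm is clear. Handing in.

```bash
python3 -c "
from cell import env
print(env.job_done())"
```

```text
the job is handed in; nothing more can be done
None
```

The job is handed in (no verdict came back): the caddy stands straight in the bay after a steady push of about 5 N on the stop, its nose at the stop to within measurement, with the bottle upright, the stop unmoved as far as the cameras show, and the arm clear.

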